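# Close the drained coffee dispenser's taper tap and bring a glass under its spout

### The arm

A 6-joint arm with a two-finger parallel gripper is mounted at the origin on the work surface. World frame = base frame: x ahead of the robot, y to its left, z up, the work surface at z = 0. Lengths are in mm, angles in rad, forces in N, time in s.
With the tool pointing down it reaches from about 275 to 1000 mm from the base axis. Payload 8.4 kg.
Tool frame: the origin (TCP) lies midway between the tips of the shut fingers; the grasp point (between the pads) lies 19 mm behind it; z points along the fingers, y is the line along which they close (so a half turn about z gives the same grasp; the last joint's range is limited). The gripper opens to 85 mm and grips with 20 to 120 N. Pads are 22 mm wide; open, the fingers measure 114 mm over their backs; the gripper's body (76 mm by 85 mm) begins 54 mm behind the grasp point. The pads swing forward as they close: fully open they stand 13 mm farther back than shut.
Start: joints at [-1.107, 0.353, 1.633, -0, 1.155, -0.002], TCP at [280.71, -558.417, 231.281] pointing down, gripper open.
Joint ranges: [-2.63, 2.63], [-0.92, 2.1], [0.06, 2.66], [-1.3, 4.44], [0, 2.69], [-3.02, 3.02]. Speed limits (rad/s): [2.22, 2.22, 2.79, 3.14, 3.14, 3.14].

### API

Orientations are given as [roll, pitch, yaw] about the fixed x, y, z axes, in that order (R = Rz(yaw) Ry(pitch) Rx(roll)).
In Python, from rig import r gives the robot as it stands.
- The arm moves only by the shell command python3 -m inch 'ROWS' [OPENING] [FORCE]. ROWS is JSON, a list that holds one entry, the list of rows, each a list of 6 numbers: the shift along the tool's x, y, z scaled (see below), then the turn, a rotation vector about the tool's x, y, z scaled (see below). In form: [[[tx, ty, tz, wx, wy, wz], ...]]. A call has 1 to 8 rows; each row is the pose to reach, as a shift and turn from the pose commanded when the call began, along the tool's axes at that moment, turning the shorter way round; what a row does not reach only later rows make up. The controller multiplies each number of a shift by 20 cm and each number of a turn by pi rad. A row lasts 1/12 s, in which the tool goes at most 41.7 mm and 7.16 degrees, less where a joint would pass 70% of its speed; a pose out of reach is approached as far as the arm can. A call with a number of a shift or a turn outside -1 to 1 is refused whole. A call with a gripper value outside its range is refused whole. OPENING is the gripper's target within -1 to 1 (fully open at 1, half-way at 0, shut at -1), set as the call begins (- or left out, the last holds). The fingers move at their own pace and stop on an object; FORCE is the grip in N (left out, the last holds). Time passes only in rows, so rows that repeat a pose let the fingers close. It gives the time, the measured TCP pose, the force, the opening and the grip force at its end, in the units of the state.
- r.sense(): the state, without advancing time (a new reading comes with each control period).
- r.grab_frame(name): name is "side" or "top" or "wrist"; returns the picture (420x560x3 uint8, red, green, blue); there is no depth.
- r.camera_info(name): a dict with "K" (3x3 intrinsics, pixels), "distortion" ([k1, k2, p1, p2, k3] as OpenCV has them; the pictures are not rectified), "rvec" (rotation vector, rad) and "tvec" (3), from world to camera coordinates, as OpenCV has them; the wrist camera has in their place "mount" (4x4, takes a point from camera to tool coordinates, whose origin is the TCP and whose axes are the flange's). Camera axes: x right, y down, z forward; pixel columns grow to the right and rows downward; lengths in mm; the calibration is good to about 2 mm. A picture is of the moment at which its call begins: read the wrist's pose just before it. camera_info takes no time and is no camera call.
- r.sign_off(): hands the job in; it is judged then, once.
The state is a dict: "clock": time; "qpos": joint angles; "qvel": joint speeds; "joint_efforts": joint torques, N m; "eef_pos": TCP position; "tcp_rot": TCP orientation; "contact_force": force on the tool from outside, world axes, zero at the start; "wrist_torque": the same for the moment, N m; "opening": opening from 0.0 (shut) to 1.0 (fully open); "grasp_force": force on a finger pad.
Only numpy, scipy, OpenCV 4.12 (cv2) and the standard library are available. Lean on these libraries where they do the work, as an engineer would, in place of code of your own. Each camera call takes 0.05 s, during which the arm holds its last target. There are 200 camera calls.

### The job

The coffee dispenser has been draining dry with its tap plug standing loose. Turn the tap handle counterclockwise (seen from above) until its fin stands square across the pipe, pressing the plug fully home in its tapered seat so that it stays closed when you let go; then push the ridged glass that stands on the tray along the back rail until the spout is over its middle. Keep the glass standing on the tray and beside the rail, without lifting it, and leave everything else where it is.

Things in the scene. Friction and masses are not known exactly. Their poses are not given: they have to be found in the camera images.
- dispenser: Fixed coffee dispenser with drip tray, one rigid unit; place and yaw vary. Origin on the table below the tap plug's turning axis, z up. The pipe lies along its y: steel urn (150 mm across, 288 high) centred at y = +205 mm; spout (14 mm across, level run at height 165 mm) leads to y = -90 mm and turns down there. Nothing stands below valve and spout but the tray.
- rail_end (a point): Foot of the back rail's inner face at the tray's far -y end; axes as dispenser, in whose frame it lies at (40, -470, 6) mm. The rail runs along y to -40 mm, 6 mm thick, top 40 mm above the table. The aluminium tray floor is 6 mm thick, from x = -94 to +46 mm; its other edges have no lip, and there is no end stop.
- collar (a point): Centre of the top rim of the steel valve block (52 mm across, heights 140 to 195 mm), on the plug's axis, 195 mm above the table; axes as dispenser.
- tap_cap (a point): On the tap handle: centre of the upper face of its round cap (64 mm across, 8 thick), on the turning axis; turns with it, z up. 211 mm above the table with the plug up, 203 when home. An upright fin stands across the cap's middle: 10 mm thick (point's x), 50 long (y), 28 high above the cap. Fingertips can straddle it and rest on the cap. The dark plug shows below the cap while it is up.
- tap_turn (a joint): Angle of the handle, rad, counterclockwise positive seen from above, at most 2.2. 0: fin along the pipe (open); 1.57: fin square across it (closed). Starts at 0 to 0.35. A drain spring (0.03 N m per rad) turns a loose plug back towards open when let go. Turning takes 0.02 to 0.06 N m loose, up to about 0.15 N m pressed home.
- tap_depth (a joint): How far the plug is pressed down, m: about 0 when up, 0.008 when the cap meets the collar (fully home, hard stop). Takes about 7 N, rising from 4 mm depth to about 13 N at the stop as the taper bites; it stays at the depth it was pressed to. It may be pressed before, during or after turning, but holds its angle only from about 6 mm depth.
- nozzle (a point): Centre of the spout's mouth, 130 mm above the table, facing down, 40 mm from the rail's inner face; axes as dispenser.
- glass: Ridged glass tumbler standing on the tray, straight-sided, 80 mm across (ridges add 1 mm), 110 high, 0.2 to 0.4 kg. Origin: centre of its underside, z up. Starts 100 to 190 mm from below the spout towards the tray's -y end, 0 to 10 mm clear of the rail. Touching the rail, its centre lies on the line below the spout. Pushed above mid-height it may tip.
- glass2: A second identical tumbler, standing on the table behind the rail: not to be moved. Origin: centre of its underside.
- date_bowl: White porcelain bowl with clip-on lid, 116 mm across, 85 mm high; bystander. Origin: centre of its underside.
- pourer: Slender steel coffee pourer, 84 mm across the foot, 175 mm high, spout to its +x (88 mm out), handle to -x (69 mm out); bystander. Origin: centre of its underside.
- sugar_jar: White jar with steel cap, 64 mm across, 80 mm high; bystander. Origin: centre of its underside.
- spoon: Steel spoon, 140 mm long, lying on the table; bystander.
- saucer: White saucer, 130 mm across, 16 mm high; bystander. Origin: centre of its underside.

How it is judged (in metres and radians):
On the way, in this order (a step that is already met when the one before it is completed fails the run):
1. the tap is closed: fin within 0.15 rad of square across the pipe and plug at least 6.2 mm down, staying so with the gripper (its grasp point) more than 60 mm from the cap (value of joint tap_depth above 0.0062 m and value of joint tap_turn between 1.42 and 1.72 rad and distance between the grasp point and tap_cap above 0.06 m), for 0.3 s.
2. the glass stands on the tray under the spout, its axis within 15 mm of the spout's (horizontal distance between glass and nozzle below 0.015 m and angle between glass's own z axis and vertical below 0.05 rad and z of glass in the frame of dispenser below 0.01 m and linear speed of glass below 0.01 m/s), for 0.3 s.
At the end, for the whole second after the job is handed in: The tap is still closed by itself (fin within 0.15 rad of square across the pipe, plug at least 6.2 mm down) and the tray's glass stands upright on the tray at rest, its axis within 15 mm of the spout's axis (all of step 2 and value of joint tap_depth above 0.0062 m and value of joint tap_turn between 1.42 and 1.72 rad and velocity of joint tap_turn between -0.03 and 0.03 rad/s); the robot touches nothing.
It fails at once if the tray's glass is tipped by more than 0.35 rad (angle between glass's own z axis and vertical above 0.35 rad).
It fails at once if the tray's glass is lifted more than 15 mm off the tray (z of glass in the frame of dispenser above 0.021 m).
It fails at once if the tray's glass strays more than 30 mm from the back rail (x of glass in the frame of dispenser below -0.03 m).
It fails at once if the second glass, bowl, pourer, jar, spoon or saucer is moved by more than 30 mm (distance of any of glass2, date_bowl, pourer, sugar_jar, spoon, saucer from where it was at the start of the episode above 0.03 m).
It also fails if it takes over 69 s, if anything falls off the work surface, if the arm or the gripper's body presses on something with over 40 N, if the wrist force passes 120 N, or if a joint passes its speed limit or range.

## Working session

There is one attempt and no reset: what is moved stays moved. The work goes in short steps, Python scripts to look and compute and a shell command to move; the robot and the scene stay as the last step left them, time stands still between calls to the robot, and variables do not carry over. Pictures are saved under pics/ and viewed, at most 12 in all, crops included, and the job is handed in when it is done.

```bash
ls; mkdir -p pics; python3 - <<'E'
from rig import r
import cv2,numpy as np
s=r.sense();print(s)
for n in("top","side"):
    f=r.grab_frame(n);cv2.imwrite(f"pics/{n}0.png",f[:,:,::-1]);i=r.camera_info(n)
    R=cv2.Rodrigues(np.array(i["rvec"],float))[0];print(n,i["K"],i["distortion"],(-R.T@np.array(i["tvec"]).ravel()).round(),R.round(2).tolist())
print(r.camera_info("wrist"))
E
```

```text
pics
{'clock': 0.0, 'qpos': array([-1.10737538e+00,  3.53641519e-01,  1.63414855e+00,  1.94634923e-05,
        1.15516787e+00, -2.38636316e-03]), 'qvel': array([-1.10405046e-03, -3.43097542e-04,  1.45534321e-03, -1.09246171e-05,
       -1.94263915e-03,  9.83148177e-04]), 'joint_efforts': array([ 3.03905501e-03, -6.05252123e+01, -3.42064583e+01,  2.77534718e-04,
        9.29054775e-03,  3.63803174e-07]), 'eef_pos': array([ 280.51663345, -557.98204722,  230.5596385 ]), 'tcp_rot': array([-3.14022741e+00, -2.10536974e-05,  4.65799426e-01]), 'contact_force': array([ 0.49601534,  0.26915821, -0.56555377]), 'wrist_torque': array([ 0.02932969,  0.01344426, -0.00312394]), 'grasp_force': 0.0, 'opening': 1.0007511357145231}
top [[386.71455326   0.         281.61710154]
 [  0.         386.71455326 212.32150104]
 [  0.           0.           1.        ]] [0.01024432 0.         0.         0.         0.        ] [ 456.   11. 1250.] [[-0.0, -1.0, 0.01], [-0.99, 0.0, -0.11], [0.11, -0.01, -0.99]]
side [[504.06822367   0.         284.98968149]
 [  0.         504.06822367 214.74577826]
 [  0.           0.           1.        ]] [-0.05221187  0.          0.          0.          0.        ] [ 355.  834. 1096.] [[-0.97, -0.24, -0.0], [-0.18, 0.73, -0.66], [0.16, -0.64, -0.75]]
{'K': array([[294.38072636,   0.        , 276.21505416],
       [  0.        , 294.38072636, 210.48635051],
       [  0.        ,   0.        ,   1.        ]]), 'distortion': array([-0.02014583,  0.        ,  0.        ,  0.        ,  0.        ]), 'mount': array([[-2.98901097e-04, -9.49028446e-01, -3.15190290e-01,
         8.01847857e+01],
       [ 9.99999757e-01, -8.49269810e-05, -6.92606690e-04,
         3.85129574e-01],
       [ 6.30535292e-04, -3.15190420e-01,  9.49028241e-01,
        -1.42393008e+02],
       [ 0.00000000e+00,  0.00000000e+00,  0.00000000e+00,
         1.00000000e+00]])}
```

View pics/top0.png

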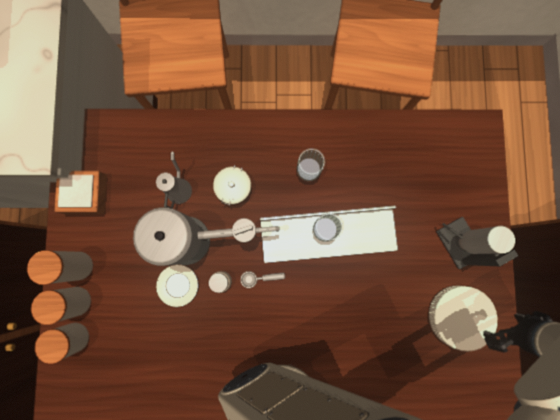

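View pics/side0.png

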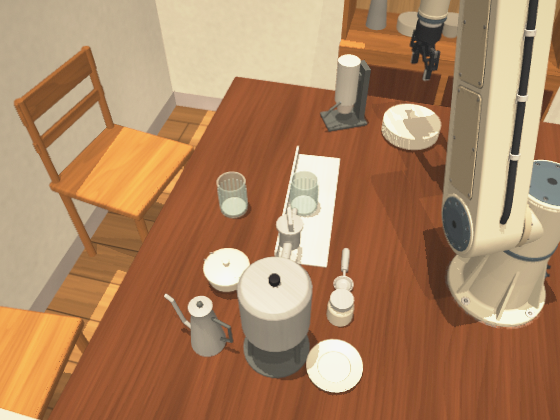

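The top view shows the urn near (163,236), the cap at (243,230), the spout mouth near (278,229), the tray from (262,215) to (397,258) with its rail on the upper side, the tray glass at (326,229) and glass2 at (311,165). The dispenser yaw is small. Next I'll measure more precisely.

```bash
cat > h.py <<'E'
import cv2,numpy as np
def cam(i):
    R=cv2.Rodrigues(np.array(i["rvec"],float))[0];t=np.array(i["tvec"],float).ravel();return R,t
def ray(i,px,z):
    px=np.array(px,float).reshape(-1,1,2)
    d=cv2.undistortPoints(px,np.array(i["K"]),np.array(i["distortion"])).reshape(-1,2)
    R,t=cam(i);c=-R.T@t;v=np.c_[d,np.ones(len(d))]@R
    return c+v*((z-c[2])/v[:,2])[:,None]
def proj(i,P):
    return cv2.projectPoints(np.array(P,float).reshape(-1,3),np.array(i["rvec"],float),np.array(i["tvec"],float),np.array(i["K"]),np.array(i["distortion"]))[0].reshape(-1,2)
E
python3 - <<'E'
from rig import r
from h import *
f=cv2.imread("pics/top0.png");i=r.camera_info("top")
h=cv2.cvtColor(f,cv2.COLOR_BGR2HSV)
m=((h[...,1]<70)&(h[...,2]>150)).astype(np.uint8)
m[:200]=0;m[270:]=0;m[:,:255]=0;m[:,400:]=0
c=max(cv2.findContours(m,0,2)[0],key=cv2.contourArea)
b=cv2.boxPoints(cv2.minAreaRect(c));print(b,ray(i,b,6).round(1))
c1=cv2.resize(f[195:275,190:410],None,fx=3.6,fy=3.6,interpolation=cv2.INTER_CUBIC)
s=cv2.imread("pics/side0.png");c2=cv2.resize(s[160:260,240:350],None,fx=2.9,fy=2.9,interpolation=cv2.INTER_CUBIC)
o=np.zeros((590,800,3),np.uint8);o[:c1.shape[0],:c1.shape[1]]=c1;o[300:300+c2.shape[0],:c2.shape[1]]=c2
cv2.imwrite("pics/crop1.png",o)
E
```

```text
[[253.81148 217.92621]
 [394.82785 205.10654]
 [398.91803 250.09833]
 [257.90164 262.918  ]] [[ 580.9   87.4    6. ]
 [ 621.9 -370.9    6. ]
 [ 476.2 -378.7    6. ]
 [ 436.7   73.6    6. ]]
```

View pics/crop1.png

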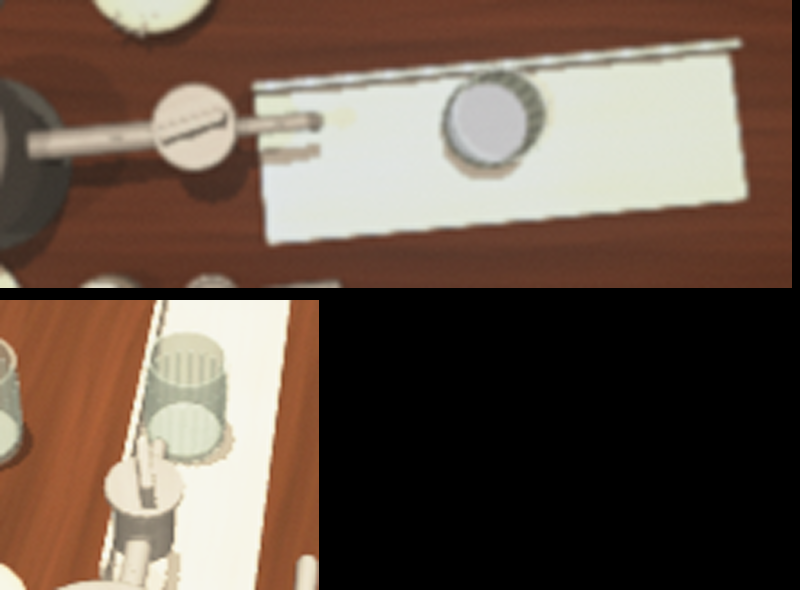

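```bash
cat > m.py <<'E'
from rig import r
from h import *
i=r.camera_info("top")
g=lambda l:np.array(l,float)/3.6+[190,195]-0.36
P=lambda n,l,z:print(n,ray(i,g(l),z).round(1).tolist())
tr=ray(i,g([(268,243),(747,199),(728,51)]),6);P("tray",[(268,243),(747,199),(728,51)],6)
cap=ray(i,g([(194,127)]),211)[0];P("cap",[(194,127)],211)
gb=ray(i,g([(487,122)]),9)[0];P("glass base",[(487,122)],9);P("rim",[(500,112)],110)
P("spout top",[(314,121)],172)
d=tr[0]-tr[1];psi=np.arctan2(-d[0],d[1]);print("yaw",psi,"len",np.hypot(*d[:2]))
ex=np.array([np.cos(psi),np.sin(psi)]);ey=np.array([-np.sin(psi),np.cos(psi)])
o2=tr[1][:2]+94*ex+470*ey;print("origin from corner",o2,"cap",cap[:2])
fin=ray(i,g([(162,142),(228,114)]),225);f=fin[0]-fin[1];print("fin ang",np.arctan2(-f[0],f[1])-psi)
for o in(o2,cap[:2]):
  q=gb[:2]-o;print("glass in disp",q@ex,q@ey,"nozzle",o-90*ey)
E
python3 m.py
python3 - <<'E'
from h import *
from rig import r
i=r.camera_info("side");print("sidecap",ray(i,[[240+143/2.9,160+(487-300)/2.9]],211))
g=[240+187/2.9,160+(430-300)/2.9];print("sideglassbase",ray(i,[g],8))
E
```

```text
tray [[439.1, 53.9, 6.0], [476.8, -373.0, 6.0], [609.8, -360.8, 6.0]]
cap [[528.0, 102.3, 211.0]]
glass base [[545.9, -141.7, 9.0]]
rim [[546.8, -140.1, 110.0]]
spout top [[535.1, 12.7, 172.0]]
yaw 0.088035431392912 len 428.525168347845
origin from corner [529.12774885 103.45094422] cap [528.01127338 102.27444492]
fin ang 0.3132788465480203
glass in disp -4.895923580938312 -245.68739979445564 nozzle [537.04070721  13.7994797 ]
glass in disp -3.6803319050908208 -244.61361911559325 nozzle [535.92423174  12.6229804 ]
sidecap [[526.09319541 105.71216791 211.        ]]
sideglassbase [[ 540.03218399 -145.02780572    8.        ]]
```

```bash
cat > go.py <<'E'
import sys,numpy as np
from rig import r
from scipy.spatial.transform import Rotation as T
# usage: go.py x y z yaw -> row numbers
x,y,z,w=map(float,sys.argv[1:5]);s=r.sense()
R=T.from_euler("xyz",s["tcp_rot"]);G=T.from_euler("xyz",[np.pi,0,w])
d=R.inv().apply(np.array([x,y,z])-s["eef_pos"])/200;t=(R.inv()*G).as_rotvec()/np.pi
print(s["clock"],s["eef_pos"].round(1),s["tcp_rot"].round(3),"F",s["contact_force"].round(1),"q",s["qpos"].round(2));print("ROW",d.round(3).tolist(),t.round(4).tolist())
E
python3 -m inch '[[[1,-0.92,-0.35,0,0,-0.15],[1,-0.92,-0.35,0,0,-0.15],[1,-0.92,-0.35,0,0,-0.15],[1,-0.92,-0.35,0,0,-0.15],[1,-0.92,-0.35,0,0,-0.15],[1,-0.92,-0.35,0,0,-0.15],[1,-0.92,-0.35,0,0,-0.15],[1,-0.92,-0.35,0,0,-0.15]]]' 1; python3 go.py 528 103 300 1.97
```

```text
clock: 0.77
eef_pos: [378.3, -300.2, 302.7]
tcp_rot: [3.14, -0.002, 0.94]
contact_force: [0.8, -1.2, 0.3]
opening: 0.999
grasp_force: 0.0
0.7667 [ 378.3 -300.2  302.7] [ 3.14e+00 -2.00e-03  9.40e-01] F [ 0.8 -1.2  0.3] q [-0.68  0.06  1.84  0.    1.24 -0.05]
ROW [2.07, -0.585, 0.017] [0.0007, -0.0003, -0.3279]
```

```bash
python3 -m inch '[[[1,-0.28,0,0,0,-0.16],[1,-0.28,0,0,0,-0.16],[1,-0.28,0,0,0,-0.16],[1,-0.28,0,0,0,-0.16],[1,-0.28,0,0,0,-0.16],[1,-0.28,0,0,0,-0.16],[1,-0.28,0,0,0,-0.16]]]' 1; python3 go.py 528 103 300 1.97
```

```text
clock: 1.35
eef_pos: [450.5, -108.2, 300.9]
tcp_rot: [-3.141, 0.0, 1.444]
contact_force: [-0.5, -0.3, 0.5]
opening: 0.998
grasp_force: 0.0
1.35 [ 450.5 -108.2  300.9] [-3.141  0.     1.444] F [-0.5 -0.3  0.5] q [-0.24  0.03  1.88 -0.    1.24 -0.11]
ROW [1.097, 0.251, 0.004] [-0.0002, -0.0, -0.1675]
```

```bash
python3 -m inch '[[[1,0.25,0,0,0,-0.1675],[1,0.25,0,0,0,-0.1675],[1,0.25,0,0,0,-0.1675],[1,0.25,0,0,0,-0.1675],[1,0.25,0,0,0,-0.1675],[1,0.25,0,0,0,-0.1675],[1,0.25,0,0,0,-0.1675]]]' 1; python3 -m inch '[[[0,0,0,0,0,0],[0,0,0,0,0,0]]]'; python3 go.py 528 103 300 1.97
python3 - <<'E'
from rig import r
import cv2
f=r.grab_frame("wrist");cv2.imwrite("pics/w1.png",f[:,:,::-1])
E
```

```text
clock: 1.93
eef_pos: [526.2, 81.8, 300.6]
tcp_rot: [-3.14, 0.0, 1.967]
contact_force: [-0.1, -0.2, 0.3]
opening: 0.998
grasp_force: 0.0
clock: 2.1
eef_pos: [525.4, 80.0, 301.1]
tcp_rot: [-3.141, 0.0, 1.963]
contact_force: [0.6, 0.1, 0.6]
opening: 0.995
grasp_force: 0.0
2.1 [525.4  80.  301.1] [-3.141  0.     1.963] F [0.6 0.1 0.6] q [ 0.15  0.14  1.75 -0.    1.25 -0.24]
ROW [0.102, 0.056, 0.005] [-0.0003, 0.0001, -0.0021]
```

View pics/w1.png

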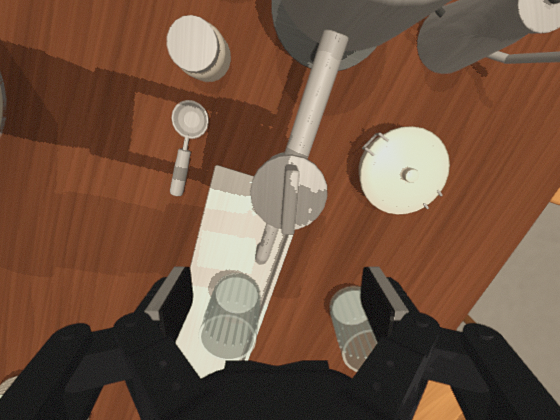

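The wrist view shows the cap centred near (289,191) with the fin from (292,168) to (288,233), almost along the tool's x. The pipe runs from (330,40) to (262,255).

```bash
cat > w.py <<'E'
from rig import r
from h import *
from scipy.spatial.transform import Rotation as T
def wray(px,z,s):
    i=r.camera_info("wrist");M=np.array(i["mount"]);R=T.from_euler("xyz",s["tcp_rot"]).as_matrix()
    d=cv2.undistortPoints(np.array(px,float).reshape(-1,1,2),i["K"],i["distortion"]).reshape(-1,2)
    c=s["eef_pos"]+R@M[:3,3];v=np.c_[d,np.ones(len(d))]@(R@M[:3,:3]).T
    return c+v*((z-c[2])/v[:,2])[:,None]
E
python3 - <<'E'
from w import *
s=r.sense()
c=wray([[289,191],[251,191],[327,191]],211,s);print(c.round(1))
f=wray([[292,168],[288,233]],239,s);print(f.round(1),(f[0]-f[1]));d=f[0]-f[1];print(np.arctan2(-d[0],d[1]),np.hypot(*d[:2]),f.mean(0))
E
```

```text
[[526.5 102.3 211. ]
 [497.9  90.5 211. ]
 [555.1 114.2 211. ]]
[[518.  124.6 239. ]
 [534.8  78.4 239. ]] [-16.7547344   46.19950375   0.        ]
0.347908825413853 49.14382231459439 [526.39614447 101.49080741 239.        ]
```

```bash
python3 go.py 527 102.2 214 1.93 | tail -1; python3 -m inch '[[[0.1,0.06,0.24,0,0,0.01],[0.1,0.06,0.24,0,0,0.01],[0.1,0.06,0.24,0,0,0.01],[0.1,0.06,0.43,0,0,0.01],[0.1,0.06,0.43,0,0,0.01],[0.1,0.06,0.43,0,0,0.01]]]' 1 40;  python3 go.py 527 102.2 214 1.93
```

```text
ROW [0.1, 0.05, 0.436] [-0.0002, 0.0001, 0.0106]
clock: 2.65
eef_pos: [528.1, 104.0, 215.1]
tcp_rot: [-3.138, -0.0, 1.934]
contact_force: [-0.6, -0.1, 0.6]
opening: 0.999
grasp_force: 0.0
2.65 [528.1 104.  215.1] [-3.138 -0.     1.934] F [-0.6 -0.1  0.6] q [ 0.19  0.24  1.83 -0.    1.07 -0.17]
ROW [-0.006, -0.008, 0.006] [-0.0011, -0.0001, 0.0014]
```

Close on the fin with a moderate grip.

```bash
python3 -m inch '[[[-0.005,-0.007,0,0,0,0],[-0.005,-0.007,0,0,0,0],[-0.005,-0.007,0,0,0,0],[-0.005,-0.007,0,0,0,0],[-0.005,-0.007,0,0,0,0],[-0.005,-0.007,0,0,0,0],[-0.005,-0.007,0,0,0,0],[-0.005,-0.007,0,0,0,0]]]' -1 40;  python3 go.py 527 102.2 214 1.93
```

```text
clock: 3.32
eef_pos: [527.0, 103.0, 215.3]
tcp_rot: [-3.139, 0.0, 1.935]
contact_force: [-4.8, -3.3, 4.8]
opening: 0.106
grasp_force: 43.5
3.3167 [527.  103.  215.3] [-3.139  0.     1.935] F [-4.8 -3.3  4.8] q [ 0.19  0.23  1.84 -0.    1.07 -0.17]
ROW [-0.004, -0.001, 0.006] [-0.0009, 0.0001, 0.0015]
```

```bash
python3 -m inch '[[[0,-0.005,0,0,0,-0.03],[0,-0.005,0,0,0,-0.06],[0,-0.005,0,0,0,-0.09],[0,-0.005,0,0,0,-0.12],[0,-0.005,0,0,0,-0.15],[0,-0.005,0,0,0,-0.18],[0,-0.005,0,0,0,-0.206],[0,-0.005,0,0,0,-0.206]]]' -1 60;  python3 go.py 527 102.5 214 3.23
```

```text
clock: 3.98
eef_pos: [525.5, 101.9, 215.2]
tcp_rot: [-3.138, -0.002, 2.587]
contact_force: [-5.7, -6.3, 6.1]
opening: 0.099
grasp_force: 64.1
3.9833 [525.5 101.9 215.2] [-3.138e+00 -2.000e-03  2.587e+00] F [-5.7 -6.3  6.1] q [ 0.19  0.23  1.84 -0.    1.07 -0.83]
ROW [-0.005, 0.006, 0.006] [-0.001, -0.001, -0.2046]
```

```bash
python3 -m inch '[[[0,0,0,0,0,-0.03],[0,0,0,0,0,-0.06],[0,0,0,0,0,-0.09],[0,0,0,0,0,-0.12],[0,0,0,0,0,-0.15],[0,0,0,0,0,-0.18],[0,0,0,0,0,-0.205],[0,0,0,0,0,-0.205]]]' -1 60;  python3 go.py 527 102.5 206 3.23; python3 - <<'E'
from rig import r
import cv2
cv2.imwrite("pics/w2.png",r.grab_frame("wrist")[:,:,::-1])
E
```

```text
clock: 4.65
eef_pos: [525.0, 100.4, 214.9]
tcp_rot: [-3.137, -0.005, -3.052]
contact_force: [-8.3, -14.7, 5.7]
opening: 0.101
grasp_force: 64.1
4.65 [525.  100.4 214.9] [-3.137 -0.005 -3.052] F [ -8.3 -14.7   5.7] q [ 0.19  0.23  1.84 -0.    1.07 -1.47]
ROW [-0.011, 0.01, 0.044] [-0.0015, -0.0017, 0.0004]
```

View pics/w2.png

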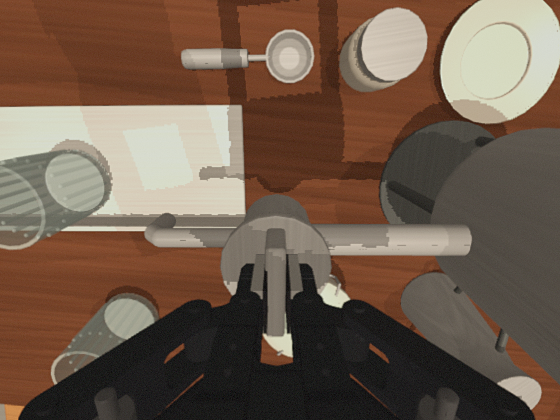

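The fin at (275,285) is vertical in the picture and the pipe is level (rows 236–240), so it stands square. Now press, relieving the side force.

```bash
python3 -m inch '[[[0.005,-0.01,0.008,0,0,0],[0.005,-0.01,0.016,0,0,0],[0.005,-0.01,0.024,0,0,0],[0.005,-0.01,0.032,0,0,0],[0.005,-0.01,0.040,0,0,0],[0.005,-0.01,0.045,0,0,0],[0.005,-0.01,0.045,0,0,0]]]' -1 60;  python3 go.py 527 102.5 206 3.23
```

```text
clock: 5.28
eef_pos: [525.1, 100.2, 208.2]
tcp_rot: [-3.14, -0.003, -3.057]
contact_force: [-13.1, -6.2, 24.9]
opening: 0.1
grasp_force: 67.0
5.2833 [525.1 100.2 208.2] [-3.140e+00 -3.000e-03 -3.057e+00] F [-13.1  -6.2  24.9] q [ 0.19  0.24  1.85 -0.    1.06 -1.47]
ROW [-0.01, 0.011, 0.011] [-0.0005, -0.0008, -0.0013]
```

```bash
python3 -m inch '[[[0.005,-0.005,0.01,0,0,0],[0.005,-0.005,0.018,0,0,0],[0.005,-0.005,0.018,0,0,0],[0.005,-0.005,0.018,0,0,0]]]' -1 60;  python3 -m inch '[[[0,0,0.008,0,0,0],[0,0,0.008,0,0,0],[0,0,0.008,0,0,0]]]' ;python3 go.py 527 102.5 206 3.23
```

```text
clock: 5.62
eef_pos: [525.4, 99.9, 207.9]
tcp_rot: [-3.141, 0.001, -3.057]
contact_force: [-20.3, -4.6, 52.3]
opening: 0.102
grasp_force: 71.0
clock: 5.87
eef_pos: [525.9, 99.9, 207.5]
tcp_rot: [-3.141, 0.003, -3.057]
contact_force: [-24.3, -5.3, 61.7]
opening: 0.103
grasp_force: 73.2
5.8667 [525.9  99.9 207.5] [-3.141e+00  3.000e-03 -3.057e+00] F [-24.3  -5.3  61.7] q [ 0.19  0.24  1.85 -0.    1.05 -1.47]
ROW [-0.006, 0.012, 0.007] [-0.0, 0.0008, -0.0013]
```

```bash
python3 -m inch '[[[0,0,-0.01,0,0,0],[0,0,-0.02,0,0,0],[0,0,-0.02,0,0,0]]]' - 20; python3 -m inch '[[[0,0,0,0,0,0],[0,0,0,0,0,0],[0,0,0,0,0,0],[0,0,0,0,0,0],[0,0,0,0,0,0],[0,0,0,0,0,0]]]' 0.6; python3 -m inch '[[[0,0,-0.1,0,0,0],[0,0,-0.2,0,0,0],[0,0,-0.4,0,0,0],[0,0,-0.55,0,0,0],[0,0,-0.55,0,0,0],[0,0,-0.55,0,0,0],[0,0,-0.55,0,0,0]]]'; python3 - <<'E'
from rig import r
import cv2
print(r.sense()["eef_pos"],r.sense()["tcp_rot"])
cv2.imwrite("pics/w3.png",r.grab_frame("wrist")[:,:,::-1])
E
```

```text
clock: 6.12
eef_pos: [525.7, 99.9, 207.9]
tcp_rot: [-3.141, 0.002, -3.057]
contact_force: [-9.4, -2.7, 25.4]
opening: 0.104
grasp_force: 67.9
clock: 6.62
eef_pos: [525.4, 100.0, 204.8]
tcp_rot: [-3.142, -0.001, -3.057]
contact_force: [-0.2, 0.2, -0.8]
opening: 0.799
grasp_force: 0.0
clock: 7.2
eef_pos: [525.1, 100.0, 314.3]
tcp_rot: [-3.142, -0.001, -3.057]
contact_force: [-0.5, -0.2, -0.3]
opening: 0.799
grasp_force: 0.0
[525.12182011  99.96356433 314.31100048] [-3.14155062e+00 -8.59285635e-04 -3.05748694e+00]
```

View pics/w3.png

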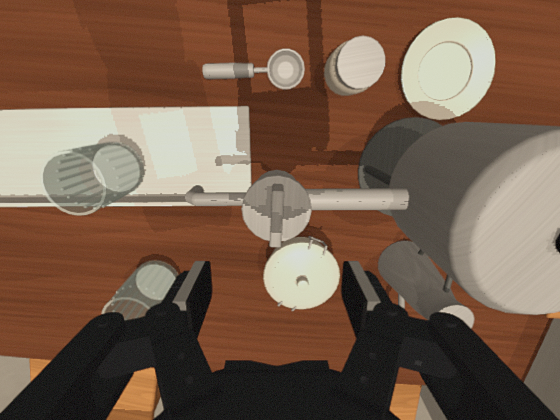

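The fin is square to the pipe (fin (278,185)–(276,246), pipe row ~199) and stays so; the glass is still against the rail side at (118,170). Now I'll move over behind the glass.

```bash
python3 -m inch '[[[0,-1,0.1,0,0,0.25],[0,-1,0.1,0,0,0.25],[0,-1,0.1,0,0,0.25],[0,-1,0.1,0,0,0.25],[0,-1,0.1,0,0,0.25],[0,-1,0.1,0,0,0.25],[0,-1,0.1,0,0,0.25],[0,-1,0.1,0,0,0.25]]]' -0.1; python3 go.py 556 -241 250 1.659
```

```text
clock: 7.92
eef_pos: [541.4, -100.0, 293.1]
tcp_rot: [-3.14, -0.003, 2.437]
contact_force: [0.4, -0.3, 0.6]
opening: 0.453
grasp_force: 0.0
7.9167 [ 541.4 -100.   293.1] [-3.140e+00 -3.000e-03  2.437e+00] F [ 0.4 -0.3  0.6] q [-0.19  0.18  1.72  0.    1.24 -1.05]
ROW [-0.513, -0.489, 0.215] [-0.0009, -0.0007, 0.2476]
```

```bash
python3 -m inch '[[[-0.51,-0.49,0.2,0,0,0.25],[-0.51,-0.49,0.2,0,0,0.25],[-0.51,-0.49,0.2,0,0,0.25],[-0.51,-0.49,0.2,0,0,0.25],[-0.51,-0.49,0.2,0,0,0.25],[-0.51,-0.49,0.2,0,0,0.25],[-0.51,-0.49,0.2,0,0,0.25],[-0.51,-0.49,0.2,0,0,0.25]]]' -0.1; python3 -m inch '[[[0,0,0,0,0.04,0],[0,0,0,0,0.08,0],[0,0,0,0,0.12,0],[0,0,0,0,0.16,0],[0,0,0,0,0.2,0],[0,0,0,0,0.23,0],[0,0,0,0,0.23,0],[0,0,0,0,0.23,0]]]'; python3 go.py 556 -241 250 1.659; python3 - <<'E'
from rig import r
from scipy.spatial.transform import Rotation as T
import cv2,numpy as np
s=r.sense();print(T.from_euler("xyz",s["tcp_rot"]).as_matrix().round(3))
a=r.grab_frame("side");b=r.grab_frame("top")
c1=cv2.resize(a[180:280,240:340],None,fx=4,fy=4,interpolation=cv2.INTER_CUBIC);c2=cv2.resize(b[190:290,200:300],None,fx=4,fy=4,interpolation=cv2.INTER_CUBIC)
cv2.imwrite("pics/s2.png",np.hstack([c1,c2])[:,:,::-1])
E
```

```text
clock: 8.58
eef_pos: [556.6, -239.5, 253.7]
tcp_rot: [-3.14, -0.001, 1.655]
contact_force: [-0.2, -0.1, -0.2]
opening: 0.448
grasp_force: 0.0
clock: 9.25
eef_pos: [556.6, -240.3, 252.9]
tcp_rot: [-3.14, -0.723, 1.654]
contact_force: [-0.6, -0.4, 0.1]
opening: 0.447
grasp_force: 0.0
9.25 [ 556.6 -240.3  252.9] [-3.14  -0.723  1.654] F [-0.6 -0.4  0.1] q [-0.68  0.59  1.41  0.5   1.68 -0.85]
ROW [-0.012, -0.003, 0.009] [-0.0, -0.2301, -0.0012]
[[-0.062  0.996 -0.057]
 [ 0.747  0.085  0.659]
 [ 0.661 -0.001 -0.75 ]]
```

View pics/s2.png

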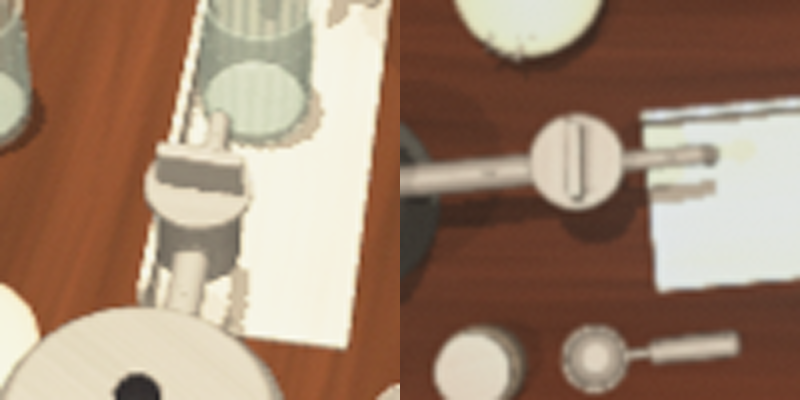

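Both views show the fin square across the pipe, with the cap sitting on the collar. Now I'll descend behind the glass.

```bash
python3 -m inch '[[[-0.13,0,0.14,0,0,0],[-0.26,0,0.28,0,0,0],[-0.38,0,0.42,0,0,0],[-0.5,0,0.56,0,0,0],[-0.6,0,0.68,0,0,0],[-0.7,0,0.79,0,0,0],[-0.735,0,0.84,0,0,0],[-0.735,0,0.84,0,0,0]]]';python3 -m inch '[[[0,0,0,0,0,0],[0,0,0,0,0,0]]]'; python3 - <<'E'
from w import *
s=r.sense();print(s["eef_pos"],s["contact_force"])
p=s["eef_pos"][:2]-[527.5,102.5];a=.088
print("disp xy",p@[np.cos(a),np.sin(a)],p@[-np.sin(a),np.cos(a)])
print(T.from_euler("xyz",s["tcp_rot"]).as_matrix().round(3))
cv2.imwrite("pics/w4.png",r.grab_frame("wrist")[:,:,::-1])
E
```

```text
clock: 10.02
eef_pos: [556.2, -237.2, 30.5]
tcp_rot: [-3.139, -0.723, 1.655]
contact_force: [0.1, 1.5, 0.4]
opening: 0.454
grasp_force: 0.0
clock: 10.18
eef_pos: [558.3, -239.5, 34.2]
tcp_rot: [3.138, -0.72, 1.658]
contact_force: [0.9, -0.6, 0.5]
opening: 0.449
grasp_force: 0.0
[ 558.26244917 -239.49849569   34.19396875] [ 0.8749262  -0.59886035  0.50857277]
disp xy 0.5863748910398634 -343.3787347736814
[[-0.066  0.996 -0.054]
 [ 0.749  0.085  0.657]
 [ 0.66   0.003 -0.752]]
```

View pics/w4.png

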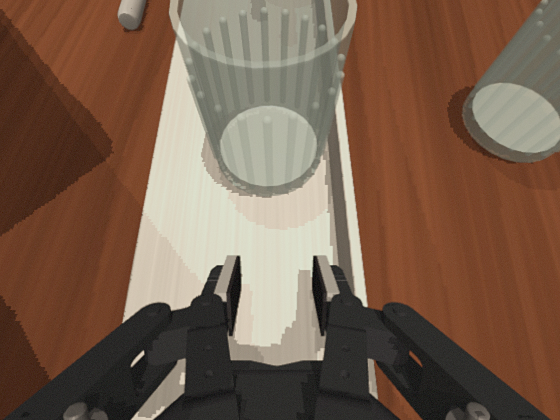

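Wrist view: fingertips at (230,290) and (322,290), inside the rail (col ~350). The glass base is centred at about (268,147), straight ahead.

```bash
python3 - <<'E'
from w import *
s=r.sense();a=.088;E=np.array([[np.cos(a),np.sin(a)],[-np.sin(a),np.cos(a)]]);o=np.array([527.5,102.5])
print("glass",E@(wray([[268,147]],9,s)[0][:2]-o))
print("front",E@(wray([[268,195]],6,s)[0][:2]-o))
print("rail foot",E@(wray([[339,240],[330,170]],6,s)[:,:2]-o).T)
R=T.from_euler("xyz",s["tcp_rot"]).as_matrix()
for x,y,z in [(-3,-100,0),(-2,-192,30),(-1.5,-138,30)]:
  t=o+E.T@[x,y];print(x,y,t,(R.T@(np.r_[t,z or 30]-s["eef_pos"])/200).round(3))
i=r.camera_info("top");print()
E
```

```text
glass [  -5.83292013 -246.97117055]
front [  -5.61586893 -285.70750983]
rail foot [[  42.06578554   40.08384082]
 [-319.208429   -265.27435928]]
-3 -100 [533.30025504   2.6232908 ] [ 0.902 -0.022  0.819]
-2 -192 [542.38194034 -88.93282856] [ 0.556 -0.015  0.516]
-1.5 -138 [538.13413646 -35.09783843] [ 0.759 -0.014  0.694]
```

```bash
python3 -m inch '[[[0.075,-0.02,0.066,0,0,0],[0.15,-0.02,0.132,0,0,0],[0.18,-0.02,0.158,0,0,0],[0.21,-0.02,0.185,0,0,0],[0.24,-0.02,0.211,0,0,0],[0.271,-0.02,0.238,0,0,0],[0.301,-0.02,0.264,0,0,0],[0.331,-0.02,0.29,0,0,0]]]'; python3 -m inch '[[[0.03,0,0.026,0,0,0],[0.06,0,0.053,0,0,0],[0.09,0,0.079,0,0,0],[0.12,0,0.106,0,0,0],[0.15,0,0.132,0,0,0],[0.18,0,0.158,0,0,0],[0.18,0,0.158,0,0,0],[0.18,0,0.158,0,0,0]]]'
cat > g.py <<'E'
from w import *
s=r.sense();a=.088;E=np.array([[np.cos(a),np.sin(a)],[-np.sin(a),np.cos(a)]]);o=np.array([527.5,102.5])
print("TCP disp",E@(s["eef_pos"][:2]-o),s["eef_pos"][2],s["contact_force"].round(1))
E
cp g.py g1.py; echo 'import sys;cv2.imwrite(sys.argv[1],np.vstack([r.grab_frame("wrist")[:300],cv2.resize(r.grab_frame("top")[190:275,230:390],(560,298))])[:,:,::-1])' >>g1.py; python3 g1.py pics/p1.png
```

```text
clock: 10.9
eef_pos: [546.2, -151.9, 32.5]
tcp_rot: [3.14, -0.722, 1.655]
contact_force: [0.0, -4.3, 3.4]
opening: 0.451
grasp_force: 2.2
clock: 11.57
eef_pos: [540.9, -103.0, 32.0]
tcp_rot: [-3.14, -0.724, 1.655]
contact_force: [-0.0, 0.7, 0.1]
opening: 0.452
grasp_force: 0.0
TCP disp [  -4.67106584 -205.87390118] 31.985811197007408 [-0.   0.7  0.1]
```

View pics/p1.png

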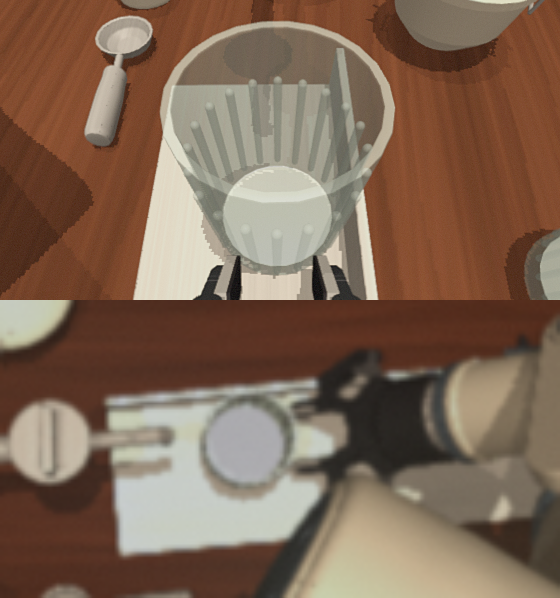

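The glass stays upright in the cradle, centred between the fingers (base at (277,217) in the wrist view). Compute what remains.

```bash
cat >> g.py <<'E'
print("glass",E@(wray([[277,217]],9,s)[0][:2]-o))
i=r.camera_info("top");print("top glass",E@(ray(i,[[230+246/3.5,190+(441-300)/3.506]],9)[0][:2]-o))
E
python3 g.py
```

```text
TCP disp [  -4.4489027  -206.65450764] 31.967956477387553 [-0.3 -0.8  0.5]
glass [  -4.41278261 -167.56404945]
top glass [  -1.44798581 -165.36034477]
```

```bash
python3 -m inch '[[[0.038,0.01,0.033,0,0,0],[0.075,0.01,0.066,0,0,0],[0.105,0.01,0.092,0,0,0],[0.135,0.01,0.119,0,0,0],[0.165,0.01,0.145,0,0,0],[0.195,0.01,0.171,0,0,0],[0.218,0.01,0.191,0,0,0],[0.229,0.01,0.201,0,0,0]]]'; python3 -m inch '[[[0.019,0,0.017,0,0,0],[0.038,0,0.033,0,0,0],[0.049,0,0.043,0,0,0],[0.049,0,0.043,0,0,0],[0.049,0,0.043,0,0,0],[0.049,0,0.043,0,0,0]]]'; python3 g1.py pics/p2.png
```

```text
clock: 12.33
eef_pos: [538.2, -42.0, 32.5]
tcp_rot: [-3.141, -0.723, 1.655]
contact_force: [-0.2, -2.0, -0.6]
opening: 0.448
grasp_force: 0.9
clock: 12.83
eef_pos: [537.3, -30.1, 32.5]
tcp_rot: [-3.141, -0.723, 1.655]
contact_force: [-0.2, 1.0, -0.7]
opening: 0.446
grasp_force: 0.0
TCP disp [  -1.87705762 -132.96867498] 32.47388414664525 [-0.2  1.  -0.7]
```

View pics/p2.png

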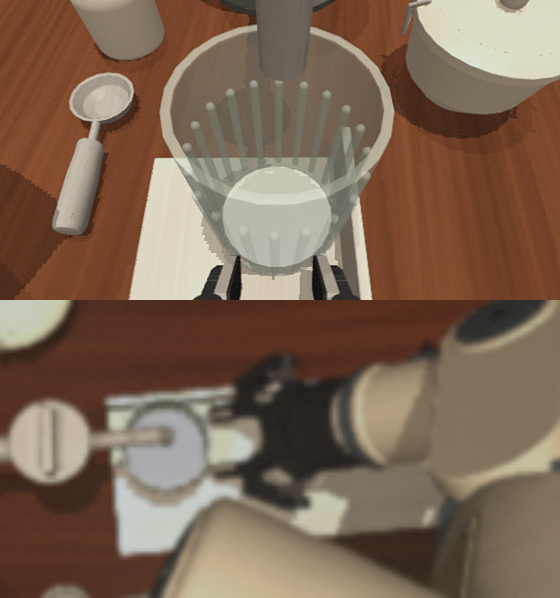

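Now the glass (base at (276,217) in the wrist view, (168,448) in the top crop) is under the spout. Compute the residual.

```bash
sed -i 's/277,217/276,217/;s/246\/3.5/168\/3.5/;s/441-300/448-300/' g.py; python3 g.py; python3 go.py 500 0 100 1.6
```

```text
TCP disp [  -1.83444504 -133.12262995] 32.402601663254316 [-0.5  0.8  0.8]
glass [ -2.42800016 -93.8684011 ]
top glass [ -1.38045965 -93.4271396 ]
12.9333 [537.4 -30.3  32.4] [-3.142 -0.723  1.655] F [-0.5  0.8  0.8] q [-0.43  0.71  1.81  0.68  1.14 -0.98]
ROW [0.348, -0.174, -0.143] [-0.0063, -0.23, 0.0166]
```

Within about 4 mm. I'll nudge 3 mm, then back off straight along the rail.

```bash
python3 -m inch '[[[0.006,0,0.005,0,0,0],[0.013,0,0.011,0,0,0],[0.013,0,0.011,0,0,0],[0.013,0,0.011,0,0,0]]]'; python3 -m inch '[[[-0.02,0,-0.018,0,0,0],[-0.075,0,-0.066,0,0,0],[-0.15,0,-0.132,0,0,0],[-0.26,0,-0.23,0,0,0],[-0.38,0,-0.33,0,0,0],[-0.38,0,-0.33,0,0,0],[-0.38,0,-0.33,0,0,0],[-0.38,0,-0.33,0,0,0]]]'; python3 g1.py pics/p3.png
```

```text
clock: 13.27
eef_pos: [537.1, -26.8, 32.5]
tcp_rot: [3.141, -0.722, 1.655]
contact_force: [0.4, -1.1, -0.2]
opening: 0.451
grasp_force: 0.5
clock: 13.93
eef_pos: [545.2, -127.5, 31.6]
tcp_rot: [-3.141, -0.723, 1.654]
contact_force: [0.3, -0.1, -0.3]
opening: 0.446
grasp_force: 0.0
TCP disp [  -2.58080485 -230.68467034] 31.569376686471557 [ 0.3 -0.1 -0.3]
```

View pics/p3.png

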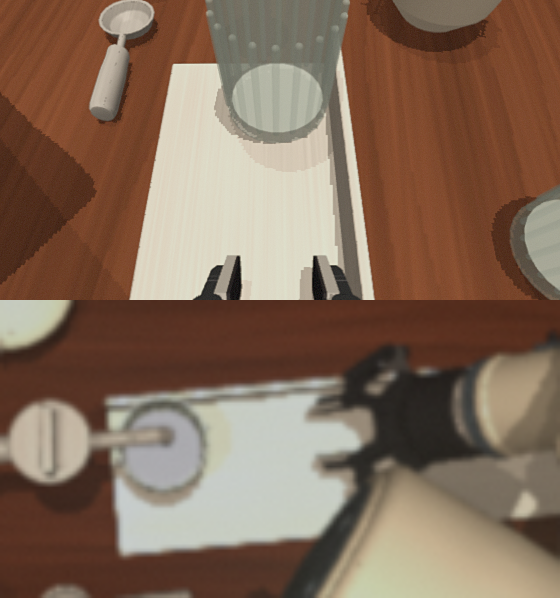

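The glass stands under the spout (top crop (163,446)), the fin is square across the pipe, and the gripper is clear of everything. Hand in.

```bash
python3 -m inch '[[[0,0,0,0,0,0],[0,0,0,0,0,0],[0,0,0,0,0,0],[0,0,0,0,0,0]]]'; python3 -c "
from rig import r
print(r.sign_off())"
```

```text
clock: 14.37
eef_pos: [545.5, -126.6, 31.8]
tcp_rot: [-3.142, -0.723, 1.656]
contact_force: [-1.0, 0.3, 0.4]
opening: 0.448
grasp_force: 0.0
the job is handed in; nothing more can be done
None
```

I handed the job in at 14.4 s, with no verdict returned: the tap fin is square across the pipe, the plug was pressed to a firm stop (about 60 N), and the glass stands upright by the rail, about 2 mm from the spout's axis by my estimate.

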